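Lock the tuner of a cavity filter

ROBOT

A 6-joint arm with a two-finger parallel gripper is mounted at the origin on the work surface. World frame = base frame: x ahead of the robot, y to its left, z up, the work surface at z = 0. Lengths are in m, angles in degrees, forces in N, time in s.
With the tool pointing down it reaches from about 0.325 to 0.85 m from the base axis. Payload 15.5 kg.
Tool frame: the origin (TCP) lies at the very end of the fingers, on their centre line; the grasp point (between the pads) lies arm.grip_depth behind it (arm.grip_depth is the distance from the TCP to the grasp point, in m); z points along the fingers, y is the line along which they close (so a half turn about z gives the same grasp; the last joint's range is limited). The gripper opens to 91 mm and grips with 3 to 60 N. Pads are 32 mm wide; open, the fingers measure 118 mm over their backs; the gripper's body (76 mm by 178 mm) begins 60 mm behind the grasp point.
Start: joints at [-70.159, 28.281, 77.091, -0, 74.628, -5.472], TCP at [0.267, -0.565, 0.214] pointing down, gripper open.
Joint ranges: [-166.48, 166.48], [-47.26, 123.95], [12.59, 153.08], [-70.14, 250.14], [6.76, 159.57], [-176.63, 176.63]. Speed limits (degrees/s): [108.29, 108.29, 147.25, 172.46, 172.46, 172.46].

INTERFACE

Orientations are given as a 3x3 rotation matrix whose columns are the frame's x, y, z axes.
In Python, from rig import arm gives the robot as it stands. Calls block until the motion is done:
- arm.move_to(position, orientation): joint-space move of the TCP to a pose.
- arm.move_l(position, orientation=None, feed=0.15): straight line of the TCP; orientation=None keeps the orientation; feed is the mean speed in m/s.
- arm.move_joints(angles): joint-space move.
- arm.grip(opening): finger opening in m; the grip force is fixed at half the most; returns when the fingers have stopped.
- arm.sleep(seconds).
- arm.solve_ik(position, orientation): joint angles nearest the present ones, or None.
- arm.snapshot(name): name is "side" or "top" or "wrist"; returns the picture (480x640x3 uint8, red, green, blue); there is no depth.
- arm.get_calibration(name): a dict with "intrinsics" (3x3 intrinsics, pixels), "cam_to_world" (4x4, takes a point from camera to world coordinates). Camera axes: x right, y down, z forward; pixel columns grow to the right and rows downward; lengths in m; the calibration is good to about 2 mm. A picture is of the moment at which its call begins: read the wrist's pose just before it. get_calibration takes no time and is no camera call; for the wrist camera it gives the pose at the moment of the call.
A pose or a line that the arm cannot do raises arm.Unreachable and nothing moves.
- arm.sign_off(): hands the job in; it is judged then, once.
Readings, each from a call of its own:
- arm.current_t(): time.
- arm.current_joint_positions(): joint angles.
- arm.current_dq(): joint speeds.
- arm.current_tau(): joint torques, N m.
- arm.current_ee_pos(): TCP position.
- arm.current_tool_rot(): TCP orientation.
- arm.current_force(): force on the tool from outside, world axes, zero at the start.
- arm.current_torque(): the same for the moment, N m.
- arm.current_width(): finger opening in m.
- arm.current_grasp_force(): force on a finger pad.
Only numpy, scipy, OpenCV 4.12 (cv2) and the standard library are available. Lean on these libraries where they do the work, as an engineer would, in place of code of your own. Each camera call takes 0.05 s, during which the arm holds its last target. There are 200 camera calls.

TASK

The big tuner on the tilted cavity filter has been set and its round knurled locknut is still loose. Put the larger open-ended spanner on the tuner's brass hex with the handle towards the stand's right-hand lug, which will stop it, and leave it there to keep the hex from turning while you screw the knurled locknut clockwise until it is tight. Then take the spanner off and lay it flat on the rubber mat again, leaving everything else where it is.

Things in the scene. Friction and masses are not known exactly. Their poses are not given: they have to be found in the camera images.
- filter: Silver aluminium filter block, 135 x 260 x 45 mm, fixed on a grey stand; its flat lid slopes 28 degrees down towards the robot. Origin: where the big tuner's axis meets the lid. x runs up the slope, away from the robot; y left along the slope; z out of the lid. Lid is at z 0, from x -55 to 80 and y -175 to 85 mm. Five small screws, 12 mm wide, 11 high, stand on it at x 58 mm; the rest is flush.
- hex (a point): Centre of the underside of the tuner's brass hex, on the tuner axis at the lid (filter origin), turning with the hex. The hex is 30 mm across flats, from the lid to 14 mm above it. Over it sits the locknut, then a 16 mm thread end up to 40 mm and an 8 mm rod up to 50 mm above the lid.
- knurl (a point): Middle of the round knurled steel locknut, on the tuner axis 24.5 mm above the lid; the nut is 31 mm across and 18 mm high (15.5 to 33.5 mm above the lid). A grip of 15 to 25 N turns it; forcing it on with a much harder grip once it is tight strains the hex round in the spanner.
- lug (a point): Top middle of the uphill face of the stand's right-hand steel lug, which keeps the block from sliding down: 32 mm wide along the filter's y, 5 mm thick, at x -55, y -140 mm in the filter's frame, reaching 14 mm above the lid. It has a twin at y +50 mm.
- bush (a joint): Angle of the brass hex, rad, clockwise seen from above the lid positive. At 0 two flats run along the filter's y. Starts between -0.08 and 0, turns at 0.06 N m. It is the filter's tuning: it must stay within 0.40 rad (23 degrees) of zero. The locknut drags harder than that, so without a spanner the hex goes round with it.
- locknut (a joint): Turn of the knurled locknut relative to the hex, rad, clockwise (tightening) positive; starts between 0.10 and 0.45, goes 0.15 N m stiff, comes up hard and tight at 1.30. It does not climb noticeably.
- spanner: Larger of two flat steel spanners: 7 mm thick, 0.32 kg, jaws 31.5 mm apart (flared at the mouth), head 57 mm wide, prongs 22 mm past the origin, throat 19 mm behind it. Origin: middle between the jaws, on the underside; on the hex axis when home. x points out of the mouth, z up; the 20 mm wide handle leaves at 15 degrees, along (-0.966, 0.259, 0), ending 165 mm off. Starts flat on the mat.
- spanner_mid (a point): Point on the larger spanner's handle axis, 65 mm from its origin, at half thickness: a good place to grip, across the 20 mm width. With the spanner home on the hex and its x along the filter's y, the handle passes about 5 mm uphill of the right-hand lug; tightening the locknut and the spanner's own weight turn it against the lug.
- small_spanner: The smaller spanner, jaws 17.5 mm apart, 127 mm long, also on the mat; not needed. The two may lie in either place. It must not be shifted by more than 30 mm.
- mat: Black rubber mat, 260 (its x) x 200 (its y) x 3 mm, fixed on the table; origin under its centre. The spanners lie on it and the larger one is to be laid there again.
- board: Green circuit board, 85 x 110 mm, on the table left of the stand; bystander.
- screwdriver: Black-handled screwdriver lying on the table, left in front of the stand; bystander.
- rf_load: Small dark finned RF load, 32 mm across, 46 mm high, standing behind the stand; bystander.
- part_box: Small black component box, 29 x 39 x 20 mm, on the table between stand and mat; bystander.
- screw_jar: Clear screw jar, 44 mm across, 50 mm high, behind the stand; bystander.
- scrap_cup: Aluminium cup, 60 mm across, 50 mm high, beyond the mat; bystander.

How it is judged:
By the outcome, as a careful person would: the job done as asked, in the order asked, and still so for the second after the job is handed in, with the robot touching nothing.
It also fails if it takes over 72 s, if anything falls off the work surface, if the arm or the gripper's body presses on something with over 40 N, if the wrist force passes 120 N, or if a joint passes its speed limit or range.

## Working session

There is one attempt and no reset: what is moved stays moved. The work goes in short steps, each a Python script; the robot and the scene stay as the last script left them, time stands still between calls to the robot, and variables do not carry over. Pictures are saved under pics/ and viewed, at most 10 in all, crops included, and the job is handed in when it is done.

```bash
ls; mkdir -p pics; python3 - <<'E'
from rig import arm
import cv2,numpy as np
np.set_printoptions(precision=4,suppress=True)
print(arm.grip_depth,arm.current_t(),arm.current_width())
for n in ["side","top"]:
    c=arm.get_calibration(n);print(n,c["intrinsics"],c["cam_to_world"])
    im=arm.snapshot(n);cv2.imwrite(f"pics/{n}0.png",im[:,:,::-1])
E
```

```text
pics
0.0188 0.0 0.09107270508946086
side [[520.7453   0.     321.2995]
 [  0.     520.7453 243.4108]
 [  0.       0.       1.    ]] [[-0.9414 -0.1928  0.2768  0.1907]
 [-0.3373  0.5168 -0.7869  1.0178]
 [ 0.0086 -0.8341 -0.5515  0.7831]
 [ 0.      0.      0.      1.    ]]
top [[594.2623   0.     324.8521]
 [  0.     594.2623 235.0466]
 [  0.       0.       1.    ]] [[ 0.0128 -0.9962  0.0863  0.4491]
 [-0.9999 -0.0128  0.0003  0.0145]
 [ 0.0008 -0.0863 -0.9963  1.2963]
 [ 0.      0.      0.      1.    ]]
```

View pics/top0.png

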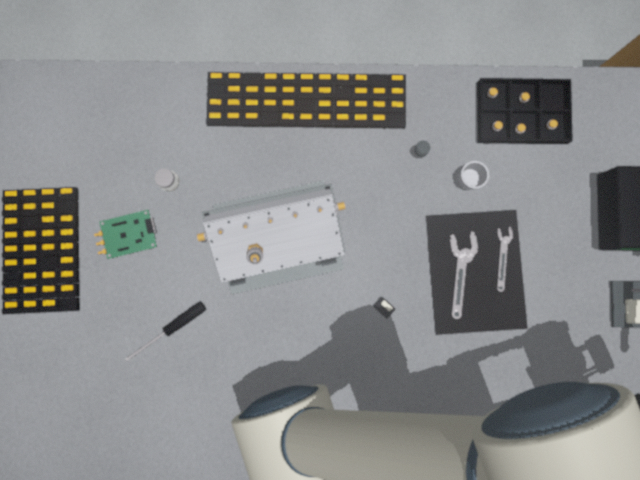

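View pics/side0.png

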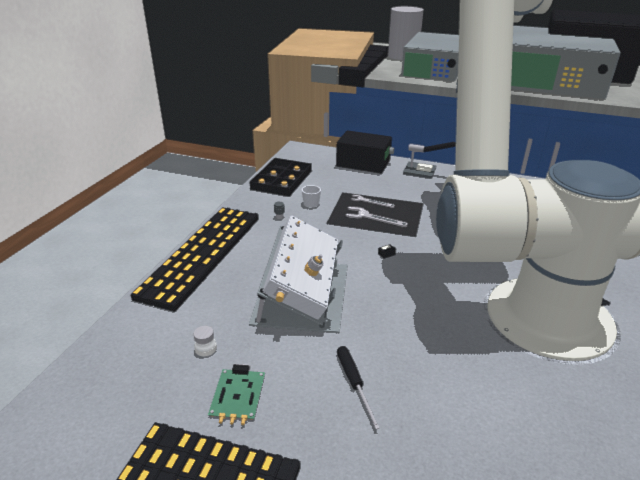

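The top view shows the tuner at about (254,254), the block's corners at (204,213), (221,282) and (344,257), the large spanner's head at (463,247) with its handle end at (457,315), and the small spanner near (504,260). The side view shows the tuner at about (315,265). Next I'll take coarse positions from these and a close-up of the filter from both views.

```bash
cat > h.py <<'E'
from rig import arm
import cv2,numpy as np
np.set_printoptions(precision=4,suppress=True)
def ray(c,uv):
    d=np.linalg.inv(c["intrinsics"])@np.array([uv[0],uv[1],1.]);T=c["cam_to_world"]
    d=T[:3,:3]@d;return T[:3,3],d/np.linalg.norm(d)
def plane(c,uv,p0,n=(0,0,1)):
    o,d=ray(c,uv);n=np.array(n,float);return o+d*(n@(np.array(p0)-o))/(n@d)
def tri(c1,u1,c2,u2):
    o1,d1=ray(c1,u1);o2,d2=ray(c2,u2)
    s=np.linalg.lstsq(np.c_[d1,-d2],o2-o1,rcond=None)[0]
    a,b=o1+s[0]*d1,o2+s[1]*d2;return (a+b)/2,np.linalg.norm(a-b)
def proj(c,P):
    T=np.linalg.inv(c["cam_to_world"]);p=T[:3,:3]@np.array(P)+T[:3,3];q=c["intrinsics"]@p;return q[:2]/q[2]
def snap(n,f):
    c=arm.get_calibration(n);im=arm.snapshot(n)[:,:,::-1].copy();cv2.imwrite(f"pics/{f}.png",im);return c,im
E
python3 - <<'E'
from h import *
ct,cs=arm.get_calibration("top"),arm.get_calibration("side")
t,s=cv2.imread("pics/top0.png"),cv2.imread("pics/side0.png")
for n,uv in dict(head=(463,247),tail=(457,315),m1=(427,215),m2=(517,210),m3=(526,328),m4=(435,333)).items(): print(n,plane(ct,uv,(0,0,.006)))
a=cv2.resize(t[175:300,190:350],None,fx=2.5,fy=2.5*1.0,interpolation=cv2.INTER_CUBIC)
b=cv2.resize(s[205:345,245:355],None,fx=3.6,fy=3.6,interpolation=cv2.INTER_CUBIC)
out=np.zeros((600,800,3),np.uint8);out[:a.shape[0],:a.shape[1]]=a;out[:b.shape[0],400:400+b.shape[1]]=b[:,:400]
cw,w=snap("wrist","w0");out[330:570,0:320]=cv2.resize(w,(320,240))
cv2.imwrite("pics/c1.png",out)
R=arm.current_tool_rot();p=arm.current_ee_pos();T=cw["cam_to_world"]
print(R,p,"cam in tool",R.T@(T[:3,3]-p),R.T@T[:3,:3],cw["intrinsics"])
E
```

```text
head [ 0.5387 -0.286   0.006 ]
tail [ 0.3917 -0.272   0.006 ]
m1 [ 0.6078 -0.2078  0.006 ]
m2 [ 0.6213 -0.4048  0.006 ]
m3 [ 0.3658 -0.4203  0.006 ]
m4 [ 0.3527 -0.2245  0.006 ]
[[ 0.904   0.4276 -0.0003]
 [ 0.4276 -0.904   0.0008]
 [ 0.0001 -0.0009 -1.    ]] [ 0.2671 -0.5647  0.2135] cam in tool [ 0.0688  0.0005 -0.1713] [[ 0.0014 -0.9688 -0.2478]
 [ 1.      0.0012  0.001 ]
 [-0.0007 -0.2478  0.9688]] [[338.9649   0.     320.4013]
 [  0.     338.9649 242.2209]
 [  0.       0.       1.    ]]
```

View pics/c1.png

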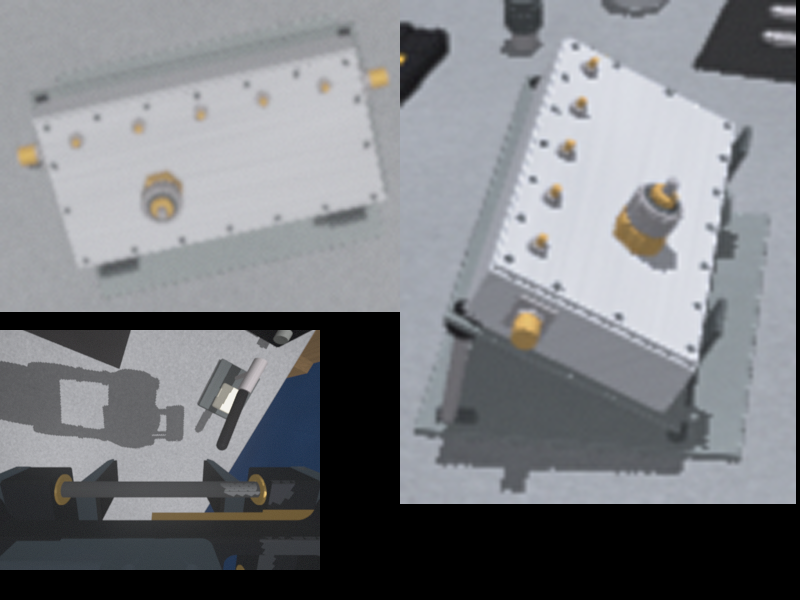

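The crop shows the four lid corners and the rod tip clearly in both views: rod tip at about (254.8,259.8) in the top view and (320.8,255.8) in the side view. I'll triangulate the filter from these, then move over the spanner and look with the wrist camera.

```bash
cat >> h.py <<'E'
from scipy.spatial.transform import Rotation as Ro
def down(d):
    d=np.array([d[0],d[1],0.]);d/=np.linalg.norm(d);z=np.array([0,0,-1.]);return np.c_[d,np.cross(z,d),z]
E
python3 - <<'E'
from h import *
ct,cs=arm.get_calibration("top"),arm.get_calibration("side")
T=[(33,118),(355,47),(386,200),(80,268),(162,212)];S=[(495,265),(565,38),(733,125),(695,365),(673,183)]
M=np.array([(80,85,0),(80,-175,0),(-55,-175,0),(-55,85,0),(0,0,50)])/1e3
P=[]
for t,s in zip(T,S):
    p,e=tri(ct,(190+t[0]/2.5,175+t[1]/2.5),cs,(245+(s[0]-400)/3.6,205+s[1]/3.6));P.append(p);print(p,e)
P=np.array(P);mc,pc=M.mean(0),P.mean(0);R,_=Ro.align_vectors(P-pc,M-mc);o=pc-R.apply(mc)
print("filter",o,R.as_matrix(),"euler zyx",R.as_euler("ZYX",degrees=True),"res",np.linalg.norm(P-o-R.apply(M),axis=1))
yaw=R.as_euler("ZYX")[0];Rf=(Ro.from_euler("ZY",[yaw,-np.radians(28)])).as_matrix()
o2=pc-Rf@mc;print("o28",o2,"res",P-o2-(Rf@M.T).T)
np.savez("f0.npz",o=o2,R=Rf)
arm.grip(0.05)
arm.move_to([0.491,-0.2815,0.13],down((0.147,-0.014)))
cw,w=snap("wrist","w1");print(arm.current_t(),arm.current_joint_positions(),arm.current_ee_pos())
import pickle;pickle.dump(cw,open("w1.pkl","wb"))
E
```

```text
[0.5696 0.2531 0.136 ] 0.004884091478567504
[0.6302 0.0013 0.1341] 0.0032869538308469884
[ 0.5147 -0.0259  0.0727] 0.0006313785036425965
[0.4555 0.2248 0.0727] 0.0004445583178318023
[0.498  0.1499 0.1425] 0.002272418039727817
filter [0.5212 0.1547 0.0982] [[ 0.8601 -0.2325 -0.4542]
 [ 0.2042  0.9726 -0.1111]
 [ 0.4675  0.0029  0.884 ]] euler zyx [ 13.3553 -27.8749   0.1849] res [0.0009 0.0012 0.0011 0.002  0.0009]
o28 [0.5213 0.1547 0.0981] res [[-0.0008 -0.0006  0.0004]
 [-0.0002  0.0005 -0.0015]
 [ 0.0003  0.0009  0.0004]
 [ 0.0011 -0.0014  0.0004]
 [-0.0004  0.0006  0.0003]]
2.3583 [-35.9541  29.0808  91.1198  -0.01    59.7619  59.5185] [ 0.4909 -0.2825  0.1302]
```

View pics/w1.png

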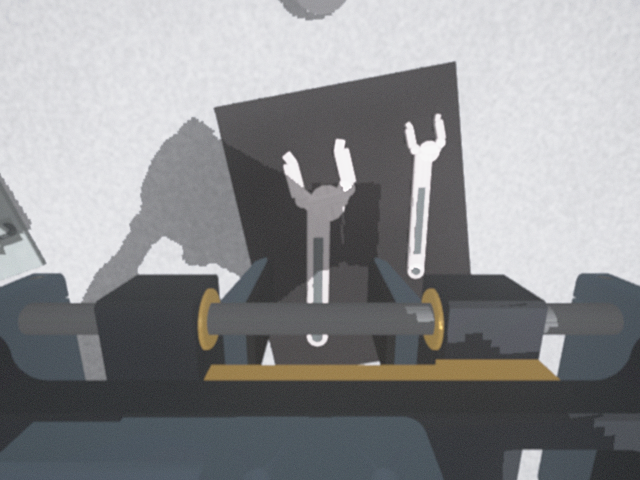

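The wrist view shows the spanner as expected: handle centred near column 318, tail hole at about (318,340), and prong tips near (288,155) and (343,142). The filter fit has residuals under 2 mm. Next I'll extract the handle edges and the tips from a mask.

```bash
python3 - <<'E'
from h import *
import pickle
c=pickle.load(open("w1.pkl","rb"));g=cv2.cvtColor(cv2.imread("pics/w1.png"),cv2.COLOR_BGR2GRAY)
for r in (160,175,205,225,245,265,285): print(r,g[r,280:365:1 if r==245 else 4])
top=(0,0,.010)
m=(g>85).astype(np.uint8);L=[];Rr=[]
for r in range(222,300,3):
    x=[k for k in range(290,350) if m[r,k]]
    if x: L.append(plane(c,(min(x)-.5,r),top)[:2]);Rr.append(plane(c,(max(x)+.5,r),top)[:2])
L,Rr=np.array(L),np.array(Rr);print("width",np.linalg.norm(L-Rr,axis=1))
mid=(L+Rr)/2;v=np.linalg.svd(mid-mid.mean(0))[2][0];v*=np.sign(v[0]);print("axis",mid.mean(0),v,"yaw",np.degrees(np.arctan2(v[1],v[0])))
n,lab,st,ce=cv2.connectedComponentsWithStats(m)
for y0,x0 in ((160,290),(160,344)):
    ys,xs=np.nonzero((g>150)[:200,260:375]);xs+=260
k=(ys>130);pts=np.c_[xs,ys][k]
for s in (pts[pts[:,0]<316],pts[pts[:,0]>316]):
    h=cv2.convexHull(s.astype(np.int32))[:,0];print([list(p)+list((1e3*plane(c,p,top)[:2]).round(1)) for p in h])
ys,xs=np.nonzero(m[300:360,300:340]);print("tail rows",ys.max()+300, plane(c,(318,ys.max()+300),top), plane(c,(318,346),top))
E
```

```text
160 [ 79 167 242 244 183  86  81  82  85  85  86  85  81  86 224 243 244 244
  98  88  88  86]
175 [ 63  78 218 243 243 222  84  80  87  87  88  82  85  86  82 233 243 244
 244  89  88  86]
205 [ 61  58  60  60  91 150 151 153 152 154 155 153 150 150 154 154 150  64
  61  69  65  65]
225 [ 54  54  60  66  63  62  61 139 145 149 150 148 145  63  62  73  62  64
  66  57  60  65]
245 [ 58  58  61  59  57  63  58  53  59  56  60  62  56  54  62  53  58  55
  60  62  54  59  65  63  56  61  84 118 140 148 147 148 139 111  92  90
  85  88  93  89  88  90  98 120 139 145 144 143 136 101  72  62  53  64
  62  62  55  62  61  60  62  56  65  59  59  60  61  63  56  55  58  62
  61  62  63  60  64  58  59  62  59  61  61  69  62]
265 [ 62  60  61  57  60  62  56 139 137  86  88 140 130  64  64  81  79  71
  71  78  63  63]
285 [ 58  60  56  58  62  69  80 214 186 142 144 238 177  82  83  82  80  83
  84  80  83  80]
width [0.021  0.021  0.0211 0.0203 0.0203 0.0203 0.0204 0.0213 0.0214 0.0205
 0.0206 0.0206 0.0207 0.0207 0.0208 0.0217 0.0299 0.0218 0.021  0.0247
 0.022  0.022  0.0405 0.0323 0.0
[... 1432 characters left out ...]
int32(317), np.int32(199), np.float64(524.1), np.float64(-283.7)], [np.int32(317), np.int32(190), np.float64(531.8), np.float64(-284.4)], [np.int32(335), np.int32(140), np.float64(571.2), np.float64(-303.1)], [np.int32(336), np.int32(139), np.float64(571.9), np.float64(-304.0)], [np.int32(343), np.int32(139), np.float64(571.3), np.float64(-309.8)], [np.int32(345), np.int32(141), np.float64(569.6), np.float64(-311.3)], [np.int32(349), np.int32(151), np.float64(561.3), np.float64(-314.0)], [np.int32(351), np.int32(159), np.float64(554.7), np.float64(-315.2)], [np.int32(355), np.int32(176), np.float64(540.5), np.float64(-317.6)]]
tail rows 349 [ 0.38   -0.2708  0.01  ] [ 0.3832 -0.2711  0.01  ]
```

The sizes match what was given: tail to head centre 165 mm and a mouth midpoint about 22 mm ahead. So the spanner's origin is near (0.546, -0.288) with a handle yaw of about -5.5°. Now I'll grip it.

```bash
python3 - <<'E'
from h import *
a=np.radians(-5.5);R=down((np.cos(a),np.sin(a)))
arm.move_l([.4813,-.2818,.03],R,feed=.15)
arm.move_l([.4813,-.2818,.0047],R,feed=.05)
print("down",arm.current_ee_pos(),arm.current_force())
r=arm.grip(0.018);print("grip",r,arm.current_width(),arm.current_grasp_force(),arm.current_force())
arm.move_l([.4813,-.2818,.16],R,feed=.15);arm.sleep(.3)
print("lift",arm.current_ee_pos(),arm.current_width(),arm.current_grasp_force(),arm.current_force(),arm.current_torque(),arm.current_t())
f=np.load("f0.npz");o,Rf=f["o"],f["R"]
# spanner target orientation: x_sp=fy rotated ccw .03
b=.035
d=Rf@np.array([.259,.966,0]);d=Ro.from_rotvec(Rf[:,2]*b).apply(d);z=-Rf[:,2];Rt=np.c_[d,np.cross(z,d),z]
for off in (0,-.05,-.08):
  for h in (.004,.09):
    p=o+Rf@np.array([-.259*.065,-.966*.065+off,h]);print(off,h,p,arm.solve_ik(p,Rt))
E
```

```text
down [ 0.4813 -0.2818  0.0046] [ 0.2167 -0.3067  0.8305]
grip False 0.019694618259835633 30.000730454921722 [-0.4688  1.9988  4.2753]
lift [ 0.4811 -0.2817  0.1596] 0.019534998879236348 29.99897539615631 [-0.1041  0.0258 -3.1632] [0.04   0.035  0.0413] 5.8917
0 0.004 [0.5195 0.0898 0.0937] [ -1.2946  25.6171 123.0622  59.1347   7.951  -58.8838]
0 0.09 [0.4802 0.0804 0.1696] [ -3.1389  12.8154 122.9087  24.3813  18.8379 -24.8651]
-0.05 0.004 [0.531  0.0411 0.0937] [ -8.8267  25.9161 122.0004  60.4102  11.7612 -66.6807]
-0.05 0.09 [0.4917 0.0318 0.1696] [-11.5011  13.4269 121.8502  31.7705  22.0121 -39.1058]
-0.08 0.004 [0.538  0.0119 0.0937] [-13.0721  26.2218 120.9441  59.0108  14.107  -68.9204]
-0.08 0.09 [0.4987 0.0026 0.1696] [-16.1397  14.0277 120.7971  34.3518  24.1816 -45.4798]
```

The grip holds at 30 N with 3.2 N on the wrist, which matches 0.32 kg. Next I move to a pre-insertion hover and look.

```bash
cat >> h.py <<'E'
f=np.load("f0.npz");o,Rf=f["o"],f["R"]
def toolR(b,base=(.259,.966,0)):
    d=Ro.from_rotvec(Rf[:,2]*b).apply(Rf@np.array(base)/np.linalg.norm(base));z=-Rf[:,2];return np.c_[d,np.cross(z,d),z]
def F(x,y,z): return o+Rf@np.array([x,y,z])
def inF(p): return Rf.T@(np.asarray(p)-o)
# TCP for spanner origin at filter (x,y,z) with ccw angle b
def sp(x,y,z,b):
    R=toolR(b);return F(x,y,z+.0016)-R[:,0]*.065,R
E
python3 - <<'E'
from h import *
import pickle
p,R=sp(0,-.06,.05,.035);arm.move_to(p,R)
p,R=sp(0,-.055,.018,.035);arm.move_l(p,R,feed=.08);arm.sleep(.2)
print(arm.current_t(),inF(arm.current_ee_pos())-inF(p),arm.current_joint_positions(),arm.current_force())
cw,w=snap("wrist","w2");pickle.dump(cw,open("w2.pkl","wb"))
for q in [(0,0,0),(0,0,.0335),(0,0,.05),(0,.085,0),(.080,.085,0),(-.055,.085,0)]: print(q,proj(cw,F(*q)))
E
```

```text
8.3667 [ 0.0003 -0.0002  0.0004] [ -9.9829  23.6223 121.6843  51.5847  13.7228 -58.6138] [ 0.7077  0.1578 -2.3788]
(0, 0, 0) [295.7416  54.6475]
(0, 0, 0.0335) [290.0797  31.373 ]
(0, 0, 0.05) [286.2079  15.4572]
(0, 0.085, 0) [ 250.2516 -148.8287]
(0.08, 0.085, 0) [ 426.4751 -200.0569]
(-0.055, 0.085, 0) [ 134.8811 -115.2905]
```

View pics/w2.png

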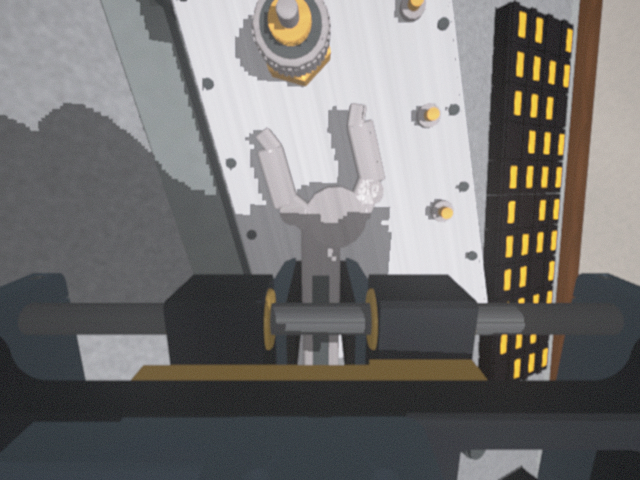

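The view shows the nut with its rod tip at (287,12), where I predicted (286,15), and its edges at columns 253 and 330. The jaws are below it, with prong tips near (265,133) and (357,108). Next I'll compare the spanner's modelled outline with the picture.

```bash
python3 - <<'E'
from h import *
import pickle
c=pickle.load(open("w2.pkl","rb"));im=cv2.imread("pics/w2.png");vis=im.copy()
p,R=sp(0,-.055,.018,.035)
xs=Ro.from_rotvec(Rf[:,2]*.035).apply(Rf[:,1]);ys=np.cross(Rf[:,2],xs);O=F(0,-.055,.018)
S=lambda x,y,z:O+xs*x+ys*y+Rf[:,2]*z
def line(a,b,col):
    cv2.line(vis,*[tuple(int(round(v*8)) for v in proj(c,q)) for q in (a,b)],col,1,cv2.LINE_AA,3)
for s in (1,-1): line(S(-.01,s*.01575,.007),S(.018,s*.01575,.007),(0,0,255)); line(S(-.01,s*.0285,.007),S(.01,s*.0285,.007),(255,0,0))
h=np.array([-.966,.259]);n=np.array([.259,.966])
for s in (1,-1): line(S(*(h*.03+n*.01*s),.007),S(*(h*.06+n*.01*s),.007),(0,0,255))
line(S(.022,-.0285,.007),S(.022,.0285,.007),(255,0,0));line(S(-.019,-.01,.007),S(-.019,.01,.007),(255,0,0))
for k in range(6):
    a=[F(.01732*np.cos(t),.01732*np.sin(t),.014) for t in (k*np.pi/3,(k+1)*np.pi/3)];line(*a,(0,255,0))
for z,r in ((.0335,.0155),):
    A=[F(r*np.cos(t),r*np.sin(t),z) for t in np.linspace(0,2*np.pi,37)]
    for a,b in zip(A,A[1:]): line(a,b,(255,0,255))
v=cv2.resize(vis[0:250,200:420],None,fx=2.4,fy=2.4,interpolation=cv2.INTER_CUBIC);u=cv2.resize(im[0:110,230:360],None,fx=2,fy=2,interpolation=cv2.INTER_CUBIC)
out=np.zeros((600,800,3),np.uint8);out[:v.shape[0],:v.shape[1]]=v;out[:220,530:790]=u
cv2.imwrite("pics/c2.png",out)
E
```

```text
(no output)
```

View pics/c2.png

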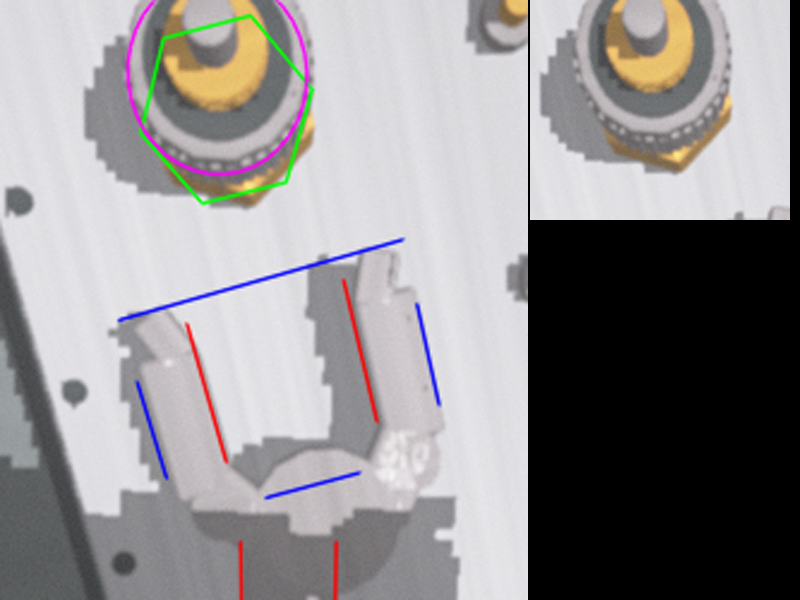

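The overlay agrees within 1 mm: the jaws match the red lines, and the tuner sits about 0.6 mm uphill and 0.8 mm left of my estimate. I'll apply that correction, lower, and slide on while watching the force.

```bash
python3 - <<'E'
import h,numpy as np
np.savez("f0.npz",o=h.F(.0004,.0008,0),R=h.Rf)
E
python3 - <<'E'
from h import *
def st(m): print(m,round(arm.current_t(),2),1e3*(inF(arm.current_ee_pos())),"F",Rf.T@arm.current_force()-F0,"M",Rf.T@arm.current_torque(),arm.current_width())
arm.sleep(.1);F0=Rf.T@arm.current_force()
b=.035
for y,z in ((-.05,.0035),(-.035,.0035),(-.025,.0035),(-.018,.0035),(-.012,.0035),(-.006,.0035),(-.002,.0035),(0,.0035)):
    p,R=sp(0,y,z,b);arm.move_l(p,R,feed=.03 if y>-.04 else .05);st((y,1e3*inF(p)))
    if np.linalg.norm(Rf.T@arm.current_force()-F0)>15: print("stop");break
E
```

```text
(-0.05, array([ -14.6258, -113.3331,    5.1   ])) 8.97 [ -14.1986 -113.7335    5.3989] F [-0.4601 -3.8611 12.5446] M [-0.5064  0.4284  0.0497] 0.01973671248630118
(-0.035, array([-14.6258, -98.3331,   5.1   ])) 9.62 [-13.9931 -98.8274   5.384 ] F [-0.0867 -2.4317 11.6263] M [-0.5861  0.2977  0.1051] 0.019748498303244242
(-0.025, array([-14.6258, -88.3331,   5.1   ])) 10.11 [-14.0329 -88.718    5.38  ] F [ 0.7906 -2.181  11.7803] M [-0.4449  0.288   0.0637] 0.01971974191672224
(-0.018, array([-14.6258, -81.3331,   5.1   ])) 10.49 [-14.0219 -81.715    5.3702] F [ 0.8573 -1.9786 12.3836] M [-0.5057  0.226   0.0647] 0.019821304815606018
(-0.012, array([-14.6258, -75.3331,   5.1   ])) 10.84 [-14.0541 -75.7114   5.3725] F [ 1.5921 -2.2509 11.2265] M [-0.4795  0.2817  0.009 ] 0.01959143623729108
(-0.006, array([-14.6258, -69.3331,   5.1   ])) 11.19 [-14.0615 -69.694    5.3686] F [ 0.7538 -1.5851 10.604 ] M [-0.469   0.2446  0.0226] 0.019589488779843116
(-0.002, array([-14.6258, -65.3331,   5.1   ])) 11.47 [-14.0562 -65.7618   5.3726] F [ 0.8171 -2.6269 11.5126] M [-0.6214  0.2827 -0.0218] 0.01947911536661698
(0, array([-14.6258, -63.3331,   5.1   ])) 11.72 [-13.9766 -63.966    5.3641] F [-0.1481 -4.6782 11.6425] M [-0.9308  0.3261  0.0463] 0.019291463757402514
```

The spanner slid on with little resistance and presses on the lid with about 12 N. I'll check it visually.

```bash
python3 - <<'E'
from h import *
cw,w=snap("wrist","w3");cs,s=snap("side","s3")
out=np.zeros((600,800,3),np.uint8)
a=cv2.resize(w[0:340,160:480],None,fx=1.25,fy=1.25);out[:a.shape[0],:400]=a
b=cv2.resize(s[195:345,245:345],None,fx=4,fy=4,interpolation=cv2.INTER_CUBIC);out[:,400:]=b
cv2.imwrite("pics/c3.png",out)
for q in [(0,0,.05),(0,0,.0335)]: print(proj(cw,F(*q)),proj(cs,F(*q)))
E
```

```text
[318.4186 165.0962] [320.0261 255.8131]
[318.5898 163.9656] [316.4305 261.0736]
```

View pics/c3.png

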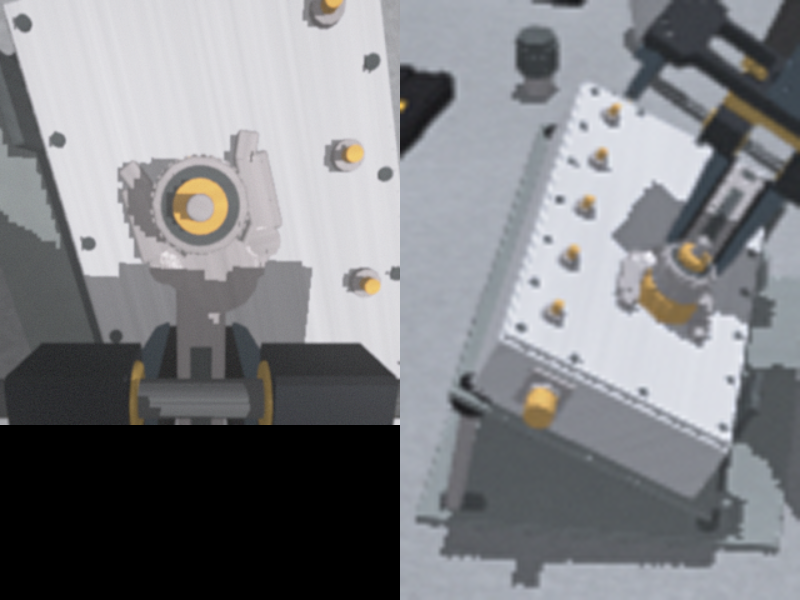

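The picture shows the spanner fully round the hex, with the nut centred between the prongs at (200,207) in the crop. I'll release, retreat and plan the knurl grip.

```bash
python3 - <<'E'
import h,numpy as np
np.savez("f0.npz",o=h.F(.0005,.0002,0),R=h.Rf)
E
python3 - <<'E'
from h import *
R=arm.current_tool_rot();p=arm.current_ee_pos()
arm.grip(.045);arm.move_l(p+Rf[:,2]*.06,R,feed=.12)
print(arm.current_t(),arm.current_joint_positions(),arm.current_force())
for b in np.arange(-3.2,3.2,.3):
    q=arm.solve_ik(F(0,0,.018),toolR(b)); print(round(b,2),q)
p,_=sp(0,0,0.05,0);p=F(0,0,.075);R=toolR(.035);arm.move_l(p,R,feed=.12)
cw,w=snap("wrist","w4");cs,s=snap("side","s4");ct,t=snap("top","t4");print(arm.current_t())
out=np.zeros((600,800,3),np.uint8)
b=cv2.resize(s[195:345,245:345],None,fx=4,fy=4,interpolation=cv2.INTER_CUBIC);out[:,400:]=b
out[300:,:400]=cv2.resize(w,(400,300));out[:300,:400]=cv2.resize(t[170:290,190:350],(400,300),interpolation=cv2.INTER_CUBIC)
cv2.imwrite("pics/c4.png",out)
E
```

```text
13.1167 [ -2.4214  16.5079 122.8313  28.806   15.2444 -28.9241] [ 0.4166  0.4092 -0.4996]
-3.2 None
-2.9 [  8.9238  23.1019 120.6802  14.1324   8.5438 163.2705]
-2.6 [  8.9238  23.1019 120.6802  14.1324   8.5438 146.0817]
-2.3 [  8.9238  23.1019 120.6802  14.1324   8.5438 128.893 ]
-2.0 [  8.9238  23.1019 120.6802  14.1324   8.5438 111.7043]
-1.7 [  8.9238  23.1019 120.6802  14.1324   8.5438  94.5155]
-1.4 [  8.9238  23.1019 120.6802  14.1324   8.5438  77.3268]
-1.1 [  8.9238  23.1019 120.6802  14.1324   8.5438  60.1381]
-0.8 [  8.9238  23.1019 120.6802  14.1324   8.5438  42.9493]
-0.5 [  8.9238  23.1019 120.6802  14.1324   8.5438  25.7606]
-0.2 [  8.9238  23.1019 120.6802  14.1324   8.5438   8.5719]
0.1 [  8.9238  23.1019 120.6802  14.1324   8.5438  -8.6169]
0.4 [  8.9238  23.1019 120.6802  14.1324   8.5438 -25.8056]
0.7 [  8.9238  23.1019 120.6802  14.1324   8.5438 -42.9943]
1.0 [  8.9238  23.1019 120.6802  14.1324   8.5438 -60.1831]
1.3 [  8.9238  23.1019 120.6802  14.1324   8.5438 -77.3718]
1.6 [  8.9238  23.1019 120.6802  14.1324   8.5438 -94.5605]
1.9 [   8.9238   23.1019  120.6802   14.1324    8.5438 -111.7493]
2.2 [   8.9238   23.1019  120.6802   14.1324    8.5438 -128.938 ]
2.5 [   8.9238   23.1019  120.6802   14.1324    8.5438 -146.1268]
2.8 [   8.9238   23.1019  120.6802   14.1324    8.5438 -163.3155]
3.1 None
13.9667
```

View pics/c4.png

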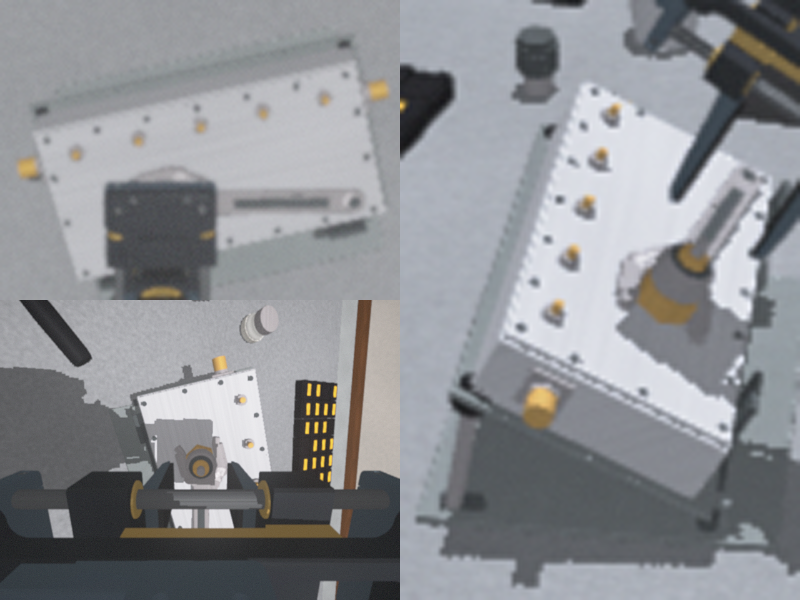

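The spanner is home on the hex and the handle points to the right-hand lug, a few mm uphill of it. Now I'll grip the nut and turn it clockwise with joint 6, watching the torque.

```bash
python3 - <<'E'
from h import *
R=toolR(.5)
arm.move_l(F(0,0,.06),R,feed=.05)
arm.move_l(F(0,0,.018),R,feed=.06)
print(arm.current_t(),1e3*inF(arm.current_ee_pos()),arm.current_force())
M0=Rf.T@arm.current_torque()
for w in (.0308,.0302,.0296):
    r=arm.grip(w);g=arm.current_grasp_force();print(w,r,arm.current_width(),g,Rf.T@arm.current_force())
    if g>14: break
q=np.array(arm.current_joint_positions());q0=q[5]
for k in range(1,7):
    q[5]=q0+5*k;arm.move_joints(q)
    print(5*k,round(arm.current_t(),2),Rf.T@arm.current_torque()-M0,Rf.T@arm.current_force(),arm.current_grasp_force())
E
```

```text
15.4333 [-0.1112  0.0452 18.0588] [ 0.2797 -0.1241  1.1686]
0.0308 False 0.03069625282658928 6.295249373652041 [-0.1434 -0.1708  4.5839]
0.0302 False 0.03062106331874838 24.59321287460625 [-0.0698  0.0846  8.8417]
5 16.33 [-0.0256  0.0436 -0.0633] [-0.8666  0.1176  4.1707] 24.457437749952078
10 16.58 [-0.0462  0.0782 -0.0606] [-0.3304  0.1321  4.897 ] 24.305835105478764
15 16.83 [-0.0944  0.1389 -0.0448] [-0.3247 -1.2925  2.8919] 22.262019824702293
20 17.08 [-0.1312  0.1552  0.045 ] [-1.0555 -0.0528  1.6671] 20.364527493838978
25 17.33 [-0.0851  0.2256 -0.0338] [-0.3353  0.4552  2.0632] 19.8324117064476
30 17.58 [-0.0523  0.262   0.0726] [-1.0837 -0.1177  1.2024] 21.25843378220452
```

```bash
python3 - <<'E'
from h import *
q=np.array(arm.current_joint_positions());q0=q[5];print(q)
for k in range(1,9):
    q[5]=q0+5*k;arm.move_joints(q)
    print(30+5*k,round(arm.current_t(),2),Rf.T@arm.current_torque(),Rf.T@arm.current_force(),arm.current_grasp_force(),arm.current_tau()[5],arm.current_joint_positions()[5]-q[5])
cs,s=snap("side","s5");cw,w=snap("wrist","w5")
out=np.zeros((600,800,3),np.uint8)
out[:,400:]=cv2.resize(s[195:345,245:345],None,fx=4,fy=4,interpolation=cv2.INTER_CUBIC)
t=arm.snapshot("top")[:,:,::-1];out[:300,:400]=cv2.resize(t[170:290,190:350],(400,300),interpolation=cv2.INTER_CUBIC)
out[300:,:400]=cv2.resize(w,(400,300));cv2.imwrite("pics/c5.png",out)
E
```

```text
[  8.9235  23.0712 120.6897  14.1331   8.5446  -1.8415]
35 17.83 [-0.0742  0.4628  0.1372] [-1.1705 -0.4536  0.6814] 22.697438613977283 1.1618400737643242 -0.2770933790950587
40 18.08 [-0.1264  0.4942  0.0609] [-1.1271 -0.1532  5.2493] 25.318600852042437 1.2199126929044724 -0.2884374079249845
45 18.33 [-0.0367  0.5089  0.1166] [-0.9598 -0.4906  7.0832] 26.783008854836226 0.9373377822339535 -0.24666911325490304
50 18.58 [-0.171   0.4606  0.1109] [-1.9037 -1.4775  7.2898] 27.708065137267113 0.9428837522864342 -0.2488915115945609
55 18.83 [-0.0466  0.5782  0.1408] [-2.1153 -0.0581  6.8961] 28.128671050071716 0.9600868821144104 -0.24887796854310196
60 19.08 [0.0705 0.4941 0.1492] [-1.3989  1.0254  7.1903] 28.01665350794792 0.9527530521154404 -0.24856887983799325
65 19.33 [0.0741 0.5705 0.1334] [-2.0329  0.655   6.9048] 27.42695052176714 1.0237634181976318 -0.3150238068244704
70 19.58 [0.1401 0.6055 0.0962] [-2.6621  0.6619  7.127 ] 26.366397589445114 1.023477092385292 -0.3679675695563347
```

View pics/c5.png

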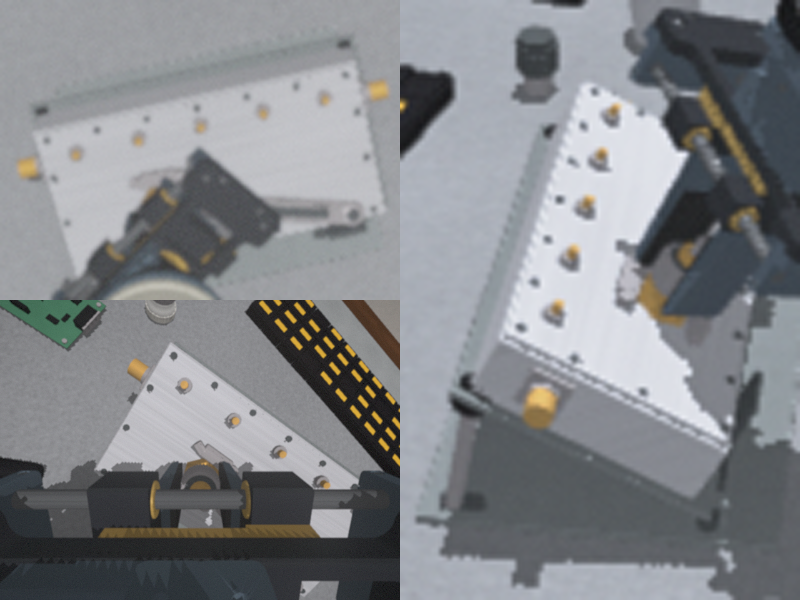

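The spanner's handle now rests against the lug and the nut is still turning at about 0.15 N m. I'll continue in small steps until the torque jumps.

```bash
python3 - <<'E'
from h import *
q=np.array(arm.current_joint_positions());q0=q[5]+.37
for k in range(1,12):
    q[5]=q0+3*k;arm.move_joints(q)
    m=Rf.T@arm.current_torque();lag=arm.current_joint_positions()[5]-q[5]
    print(70+3*k,round(arm.current_t(),2),m,Rf.T@arm.current_force(),arm.current_grasp_force(),arm.current_tau()[5],lag)
    if m[2]>.45 or lag<-1.2: print("tight?");break
E
```

```text
73 19.98 [0.0907 0.5595 0.4654] [-1.6738  0.6453  5.5944] 26.162061877548695 0.9620777517557144 -0.3198602457913111
tight?
```

```bash
python3 - <<'E'
from h import *
q=np.array(arm.current_joint_positions());q0=q[5]+.32
for k in (1,2,3):
    q[5]=q0+1.5*k;arm.move_joints(q)
    m=Rf.T@arm.current_torque();lag=arm.current_joint_positions()[5]-q[5]
    print(73+1.5*k,round(arm.current_t(),2),m,Rf.T@arm.current_force(),arm.current_grasp_force(),arm.current_tau()[5],lag)
    if m[2]>.75: break
E
```

```text
74.5 20.23 [0.3031 0.4278 0.537 ] [-1.538   0.9116  5.5689] 25.431263744831085 0.767990592867136 -0.1699002555413358
76.0 20.48 [0.2144 0.5125 0.4454] [-1.5708  0.7017  7.23  ] 24.808200113475323 0.7152790948748589 -0.1121816559759452
77.5 20.73 [0.1344 0.6185 0.4158] [-2.2382 -0.6465  6.7679] 24.101669657975435 0.6919877417385578 -0.11069943968642093
```

The torque jumped from 0.15 to a plateau of about 0.45 N m, and the pads are slipping, so the nut is tight. I'll let go and retreat, then come down on the handle with force checks.

```bash
python3 - <<'E'
from h import *
R=arm.current_tool_rot();p=arm.current_ee_pos()
arm.grip(.045);arm.move_l(p+Rf[:,2]*.055,R,feed=.15)
b=-.022
p,R=sp(0,0,.06,b);arm.move_to(p,R)
p,R=sp(0,0,.015,b);arm.move_l(p,R,feed=.1);arm.sleep(.15)
print(arm.current_t(),1e3*inF(arm.current_ee_pos()),1e3*inF(p));F0=Rf.T@arm.current_force()
for z in (.007,.006,.005,.004,.003,.002):
    P=p+Rf[:,2]*(z-.0166);arm.move_l(P,R,feed=.03);arm.sleep(.05)
    d=Rf.T@arm.current_force()-F0;print(z,1e3*inF(arm.current_ee_pos()),d)
    if abs(d[2])>4 or np.linalg.norm(d)>8: print("contact");break
cw,w=snap("wrist","w6");cs,s=snap("side","s6");ct,t=snap("top","t6")
out=np.zeros((600,800,3),np.uint8)
out[:,400:]=cv2.resize(s[195:345,245:345],None,fx=4,fy=4,interpolation=cv2.INTER_CUBIC)
out[:300,:400]=cv2.resize(t[170:290,190:350],(400,300),interpolation=cv2.INTER_CUBIC);out[300:,:400]=cv2.resize(w[100:340,160:480],(400,300))
cv2.imwrite("pics/c6.png",out);print(arm.current_t())
E
```

```text
23.7333 [-17.9459 -62.3914  17.0734] [-18.21   -62.3971  16.6   ]
0.007 [-18.1538 -62.3872   7.2433] [ 0.6223 -1.0728  0.1948]
0.006 [-18.2031 -62.3765   6.0519] [ 0.8964 -0.309   0.037 ]
0.005 [-18.1799 -62.3601   5.3329] [ 0.8357 -0.8723 14.9321]
contact
25.0
```

View pics/c6.png

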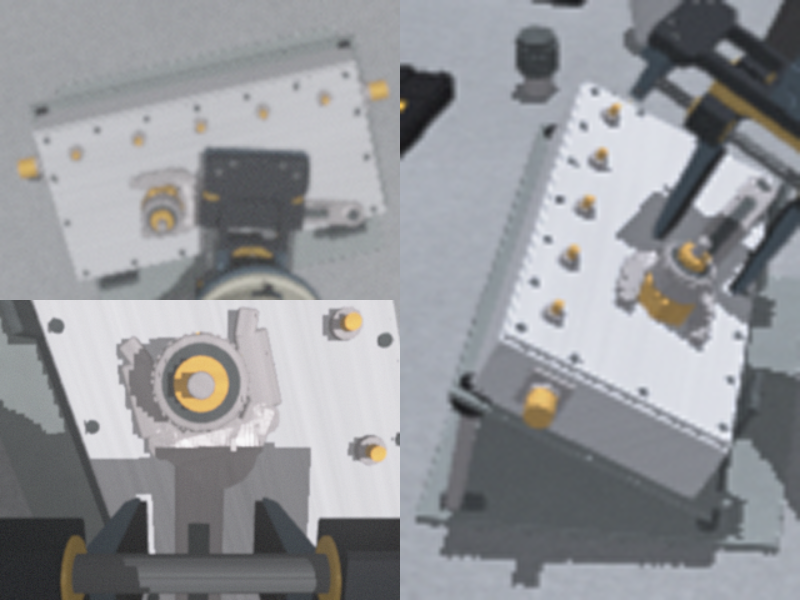

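The picture shows the fingers straddling the handle, with the nut, hex and spanner in place and the fingertips touching the lid. The lid therefore lies about 4 to 5 mm higher than I estimated, but the 30.6 mm grip width confirms that I held the nut and not the hex. I'll raise slightly, grip the spanner, pull it off and lift.

```bash
python3 - <<'E'
from h import *
def st(m): print(m,round(arm.current_t(),2),1e3*inF(arm.current_ee_pos()),"F",Rf.T@arm.current_force()-F0,arm.current_width(),arm.current_grasp_force())
p,R=sp(0,0,0,-.022);p=p+Rf[:,2]*(.006-.0016)
arm.move_l(p,R,feed=.03);F0=Rf.T@arm.current_force()
arm.grip(.018);st("grip")
xs=Ro.from_rotvec(-Rf[:,2]*.022).apply(Rf[:,1])
p=p+Rf[:,2]*.0015;arm.move_l(p,R,feed=.03);st("up")
for d in (.004,.010,.018,.028,.05):
    arm.move_l(p-xs*d,R,feed=.05);st(d)
    if np.linalg.norm(Rf.T@arm.current_force()-F0)>25: print("stop");break
else:
    arm.move_l(p-xs*.05+Rf[:,2]*.08,R,feed=.15);arm.sleep(.2);st("lift")
E
```

```text
grip 25.77 [-18.4457 -62.3848   5.9669] F [-1.1117 -0.5707 -1.4055] 0.01948433613042698 29.997617304325104
up 26.02 [-18.3728 -62.3114   7.3948] F [-1.3973  1.9573 -8.6417] 0.01966768738008123 29.99263644218445
0.004 26.27 [-18.4591 -66.1676   7.5196] F [-0.3372  3.8247 -2.2106] 0.019409953731562787 29.997857809066772
0.01 26.53 [-18.6911 -72.5427   7.5504] F [-1.7802  0.1237 -0.4469] 0.019668346660561453 30.001259744167328
0.018 26.84 [-18.7625 -80.735    7.507 ] F [-2.5319 -0.9332 -1.5124] 0.019901137985771408 30.00837743282318
0.028 27.19 [-18.5501 -90.8238   7.4879] F [-0.0038  1.2833 -3.1111] 0.019460262851670004 29.9974125623703
0.05 27.78 [ -19.442  -112.6031    7.4985] F [-0.6504  0.2853 -3.2933] 0.020035930947685472 29.997443854808807
lift 28.71 [ -19.7113 -112.1974   86.8384] F [-0.1731  0.6077 -2.0748] 0.019774362947165555 29.997425079345703
```

The spanner is off cleanly with 3 N of weight in the grip. Now I'll lay it back at its original place on the mat, descending with contact checks.

```bash
python3 - <<'E'
from h import *
a=np.radians(-5.5);R=down((np.cos(a),np.sin(a)));xy=[.4813,-.2818]
arm.move_to(xy+[.15],R);arm.move_l(xy+[.016],R,feed=.15);arm.sleep(.15)
F0=arm.current_force();print(arm.current_t(),F0,arm.current_ee_pos())
for z in (.012,.010,.008,.007,.006,.005,.0042):
    arm.move_l(xy+[z],R,feed=.03);arm.sleep(.05);d=arm.current_force()-F0;print(z,d,arm.current_ee_pos()[2])
    if d[2]>5: break
arm.grip(.045);arm.sleep(.2)
arm.move_l(xy+[.12],R,feed=.15);arm.sleep(.1)
c,w=snap("wrist","w7");ct,t=snap("top","t7");print(arm.current_t(),arm.current_force())
# check: spanner vs before (w1) and small spanner, bright blobs on mat plane
for n in ("w1","w7"):
    import pickle
    C=pickle.load(open("w1.pkl","rb")) if n=="w1" else c
    g=cv2.cvtColor(cv2.imread(f"pics/{n}.png"),cv2.COLOR_BGR2GRAY)
    k,l,s,ce=cv2.connectedComponentsWithStats((g>115).astype(np.uint8))
    for i in range(1,k):
        if 150<s[i,4]<6000 and s[i,1]<300: print(n,s[i],plane(C,ce[i],(0,0,.01)))
for e in (0,.01):
    print([proj(c,(x,y,.01)) for x,y in ((.546,-.288),(.4813,-.2818),(.57,-.285))])
E
```

```text
31.4333 [-0.0709  0.1451 -3.1836] [ 0.4818 -0.2821  0.0168]
0.012 [0.8943 0.1439 0.6398] 0.011951209801080297
0.01 [-1.1264 -0.6872  0.6211] 0.009919432789858091
0.008 [ 0.4135  0.2544 -0.412 ] 0.007925365731462904
0.007 [-0.498  -0.7219  0.4129] 0.006988827548167174
0.006 [-0.1614  0.1976 -0.3045] 0.0059430145111886296
0.005 [ 0.0831 -0.6803  0.7171] 0.004961551910543625
0.0042 [-0.2066 -0.1801  1.4928] 0.004224864659003357
35.4667 [-0.0074 -0.0902  0.5948]
w1 [ 404  113   43  167 3282] [ 0.5216 -0.3732  0.01  ]
w1 [ 282  138   75  166 4407] [ 0.5125 -0.286   0.01  ]
w1 [406 289  38  61 971] [ 0.4034 -0.3795  0.01  ]
w7 [ 409   97   44  176 3629] [ 0.5217 -0.3732  0.01  ]
w7 [ 283  124   78  180 4896] [ 0.5113 -0.2883  0.01  ]
w7 [413 289  20  61 630] [ 0.3978 -0.3695  0.01  ]
[array([319.5639, 160.1863]), array([319.5409, 238.7045]), array([312.8658, 129.3076])]
[array([319.5639, 160.1863]), array([319.5409, 238.7045]), array([312.8658, 129.3076])]
```

```bash
python3 -c "
from rig import arm
print(arm.sign_off())"
```

```text
the job is handed in; nothing more can be done
None
```

Job handed in at about 35 s: the locknut went tight (torque jumped from about 0.15 to 0.45 N m and the pads slipped), the spanner is back in its place on the mat, and the small spanner did not move; I did not re-measure the hex angle or check the other bystanders.

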